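# Hang a display on the sloped test rail

## Robot

A 6-joint arm with a two-finger parallel gripper is mounted at the origin on the work surface. World frame = base frame: x ahead of the robot, y to its left, z up, the work surface at z = 0. Lengths are in mm, angles in rad, forces in N, time in s.
With the tool pointing down it reaches from about 350 to 775 mm from the base axis. Payload 7.3 kg.
Tool frame: the origin (TCP) lies at the very end of the fingers, on their centre line; the grasp point (between the pads) lies 19 mm behind it; z points along the fingers, y is the line along which they close (so a half turn about z gives the same grasp; the last joint's range is limited). The gripper opens to 92 mm and grips with 3 to 60 N. Pads are 19 mm wide; open, the fingers measure 130 mm over their backs; the gripper's body (75 mm by 190 mm) begins 47 mm behind the grasp point.
Start: joints at [1.047, 0.342, 1.524, -0, 1.275, -0.146], TCP at [193.649, 488.004, 194.341] pointing down, gripper open.
Joint ranges: [-2.53, 2.53], [-0.77, 2.02], [0.04, 2.7], [-1, 4.14], [0.28, 2.66], [-3.11, 3.11]. Speed limits (rad/s): [2.57, 2.57, 3.14, 3.14, 3.14, 3.14].

## Interface

Orientations are given as [roll, pitch, yaw] about the fixed x, y, z axes, in that order (R = Rz(yaw) Ry(pitch) Rx(roll)).
In Python, from plant import * gives the robot as it stands.
- The arm moves only by the tool arm_command, never from a script. Its arguments are lists of equal length, an entry for each row: "gripper": the finger opening in mm, from 0 to 91.8; "dp": the shift along the tool's x, y, z in units of 25 mm (1.0 is 25 mm), a list of three; "twist": the turn about the tool's z in units of 5 degrees (1.0 is 5 degrees). A call has exactly 5 rows; each row shifts and turns the commanded pose from where the row before left it, along the tool's axes as they then stand; what a row does not reach is not made up. A row lasts 1/8 s, in which the tool goes at most 62.5 mm and 10.7 degrees, less where a joint would pass 70% of its speed; a pose out of reach is approached as far as the arm can. A call is refused whole if a number of a shift passes 1 or a number of a turn 1, either way. A call with a gripper value outside its range is refused whole. The fingers move at their own pace and stop on an object; the grip force is fixed at half the most. Time passes only in rows, so rows that do not move let the fingers close, or fill a call up. It gives the time, the measured TCP pose, the force, the opening and the grip force at its end, in the units of the state.
- get_obs(): the state, without advancing time (a new reading comes with each control period).
- capture(name): name is "scene" or "top" or "wrist"; returns the picture (420x560x3 uint8, red, green, blue); there is no depth.
- get_calibration(name): a dict with "mtx" (3x3 intrinsics, pixels), "position" and "attitude" of the camera in the world; the wrist camera has in their place "mount" (4x4, takes a point from camera to tool coordinates, whose origin is the TCP and whose axes are the flange's). Camera axes: x right, y down, z forward; pixel columns grow to the right and rows downward; lengths in mm; the calibration is good to about 2 mm. A picture is of the moment at which its call begins: read the wrist's pose just before it. get_calibration takes no time and is no camera call.
- close_job(): hands the job in; it is judged then, once.
The state is a dict: "time": time; "joint_positions": joint angles; "dq": joint speeds; "tau": joint torques, N m; "tool_pos": TCP position; "tcp_rot": TCP orientation; "contact_force": force on the tool from outside, world axes, zero at the start; "moment": the same for the moment, N m; "grip_width": finger opening in mm; "finger_force": force on a finger pad.
Only numpy, scipy, OpenCV 4.12 (cv2) and the standard library are available. Lean on these libraries where they do the work, as an engineer would, in place of code of your own. Each camera call takes 0.05 s, during which the arm holds its last target. There are 200 camera calls.

## Task

Pick up the roller hanger by its tab and hook it over the upper half of the sloped rail, gently feeling for the bar until both grooved wheels straddle it with the hanger lying along the slope. Hold it seated like that for a moment, then let go so that it rolls down by itself and comes to rest against the stop. Do not press or knock hard on the rail, do not push or carry the hanger down it, and leave the other things on the bench alone.

Things in the scene. Friction and masses are not known exactly. Their poses are not given: they have to be found in the camera images.
- grip (a point): Grasp point of the roller hanger: in the grey upright tab on its top, 206 mm above its underside, 66 mm straight above point seat. Tab 12 mm thick (x), 40 mm long (y), 180 to 224 mm above the underside. Axes are the hanger's: z up, y its rolling direction, x across. About 0.4 kg; starts standing on the bench between robot and rail, its open side roughly away from the robot (within 20 deg).
- throat (a point): Middle of the hanger's hook opening, 28 mm below point seat; same axes. A 5 mm side plate, 60 mm long (y), closes the -x side (inner face at x = -23.5 mm); the +x side is open so the bar can enter there. The opening is free from 22 mm below this point (clamp of the black display, up to 90 mm long) to 22 mm above it (wheel rims). The hanger is symmetric end to end.
- seat (a point): Point of the hanger that comes to lie on the bar's top: midway between its two free-turning wheels, at the underside of their hubs, 140 mm above the hanger's underside; same axes. Wheels at y = +-28 mm: groove 12 mm wide, flanges 6 mm thick, rims 6 mm below this point. With a flange riding on the bar instead of straddling it, the hanger is 6 mm too high.
- track: Sloped rail's frame: origin on its datum line (the robot-side ends of the bracket slots), level with the bar's top, at the stop's uphill face. y up the slope (0.105 rad), x level across, away from the robot, z square to the bar's top. Bar: 8 mm wide, 20 mm deep, along y from -55 to 355 mm. Posts below it at y = -35 and 338 mm. Hang the hanger with its seat at y = 190 to 290 mm; at the stop its seat is at y = 48 mm.
- load (a point): Point on the datum line, level with the bar's top, at y = 240 mm in the track frame, beside a good place to hang the hanger; axes as the track. The bar with its stop is clamped somewhere in the bracket slots: its centre line lies 4 to 48 mm beyond the datum line (+x), parallel to it; NO listed pose tells this, it must be felt or seen. Light forces do not move it.
- stop (a point): Point on the datum line in the plane of the stop's uphill face (the stop itself is centred on the bar), 22 mm above the bar's top; axes as the track. Rubber block 34 mm wide (x), 12 mm thick, rising 45 mm above the bar's top. Rail and hanger are delicate: pressing on each other with more than 20 N spoils them.
- tape: Bystander, not to be moved: yellow roll of tape lying flat, 100 mm across, 24 mm high. Origin at the centre of its underside.
- driver: Bystander, not to be moved: screwdriver lying down, 170 mm long. Origin at the centre of its underside (axis).
- jar: Bystander, not to be moved: jar, 60 mm across, 80 mm high. Origin at the centre of its underside.
- module: Bystander, not to be moved: bare black display module lying flat, 75 x 150 x 9 mm. Origin at the centre of its underside.
- cup: Bystander, not to be moved: white ceramic cup, 70 mm across, 90 mm high. Origin at the centre of its underside.

How it is judged:
By the outcome, as a careful person would: the job done as asked, in the order asked, and still so for the second after the job is handed in, with the robot touching nothing.
It also fails if it takes over 56 s, if anything falls off the work surface, if the arm or the gripper's body presses on something with over 40 N, if the wrist force passes 120 N, or if a joint passes its speed limit or range.

## Working session

There is one attempt and no reset: what is moved stays moved. The work goes in short steps, Python scripts to look and compute and a tool call to move; the robot and the scene stay as the last step left them, time stands still between calls to the robot, and variables do not carry over. Pictures are saved under pics/ and viewed, at most 12 in all, crops included, and the job is handed in when it is done.

Besides the shell and the picture viewer there is one more tool, called after "Emit:" by a JSON object that holds its "fn" and its "kwargs", one argument or row to a line. arm_command: Moves the arm, as the interface text tells. Its arguments: {"type":"object","properties":{"gripper":{"type":"array"},"dp":{"type":"array"},"twist":{"type":"array"}},"required":["gripper","dp","twist"]}

```bash
ls; mkdir -p pics
python3 - <<'E'
from plant import *
import cv2
o=get_obs();print(o)
for n in("scene","top"):
    c=get_calibration(n);print(n,c)
    cv2.imwrite(f"pics/{n}0.png",capture(n)[:,:,::-1])
print(get_calibration("wrist"))
E
```

```text
pics
{'time': 0.0, 'joint_positions': array([ 1.04698470e+00,  3.42713882e-01,  1.52500014e+00, -4.44655646e-05,
        1.27538715e+00, -1.45969296e-01]), 'dq': array([-0.00110085, -0.00147235, -0.00035198,  0.00033362, -0.00154509,
       -0.00016609]), 'tau': array([ 1.45356520e-03, -4.31243455e+01, -2.44226807e+01,  7.18191988e-02,
        5.57570206e-02, -1.26895316e-04]), 'tool_pos': array([193.4333779 , 487.58569323, 193.65547321]), 'tcp_rot': array([-3.14009399e+00, -1.77349510e-04,  2.76376317e+00]), 'contact_force': array([-0.0798223 , -0.66250787,  0.05465573]), 'moment': array([ 0.01537351, -0.00814411,  0.01581395]), 'finger_force': 0.0, 'grip_width': 91.89806852721391}
scene {'mtx': array([[515.93448774,   0.        , 277.86732241],
       [  0.        , 515.93448774, 207.86971819],
       [  0.        ,   0.        ,   1.        ]]), 'position': array([1280.60325211,  666.85438893,  799.25436962]), 'attitude': array([-2.16309061, -0.01242128,  2.35907264])}
top {'mtx': array([[464.25243224,   0.        , 281.20786421],
       [  0.        , 464.25243224, 202.33771135],
       [  0.        ,   0.        ,   1.        ]]), 'position': array([ 459.86053078,   12.52735759, 1314.70587753]), 'attitude': array([-3.02667713,  0.00433648, -1.58226552])}
{'mtx': array([[320.93389863,   0.        , 281.84579772],
       [  0.        , 320.93389863, 208.86219186],
       [  0.        ,   0.        ,   1.        ]]), 'mount': array([[-3.64491316e-04, -9.62061450e-01, -2.72832611e-01,
         7.36857937e+01],
       [ 9.99999902e-01, -4.18938701e-04,  1.41308234e-04,
         1.72743325e-01],
       [-2.50247344e-04, -2.72832533e-01,  9.62061509e-01,
        -1.90443973e+02],
       [ 0.00000000e+00,  0.00000000e+00,  0.00000000e+00,
         1.00000000e+00]])}
```

View pics/scene0.png

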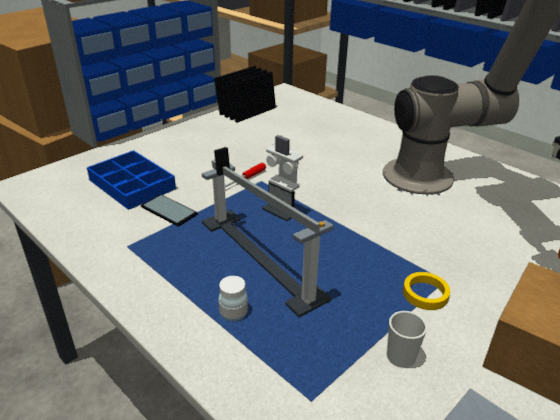

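View pics/top0.png

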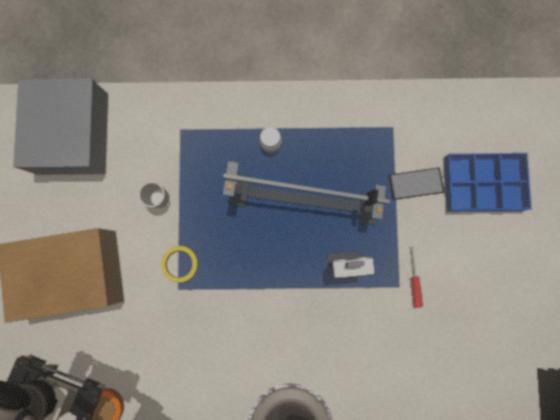

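The scene shows the hanger near (285,165) and the rail from (225,170) to (325,228), with the stop at its far low end. The top view shows the bar from (228,176) to (388,200) and the hanger at (353,265). I'll enlarge both.

Run:
```python
import cv2
a=cv2.imread("pics/top0.png")[150:290,210:410];cv2.imwrite("pics/topc.png",cv2.resize(a,None,fx=4,fy=4,interpolation=cv2.INTER_CUBIC))
a=cv2.imread("pics/scene0.png")[125:320,190:345];cv2.imwrite("pics/scenec.png",cv2.resize(a,None,fx=3,fy=3,interpolation=cv2.INTER_CUBIC))
```

```text
(no output)
```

View pics/topc.png

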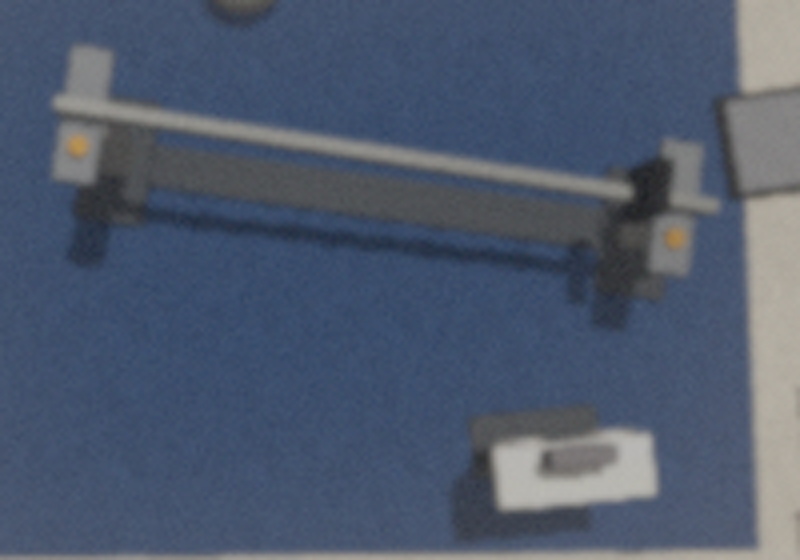

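View pics/scenec.png

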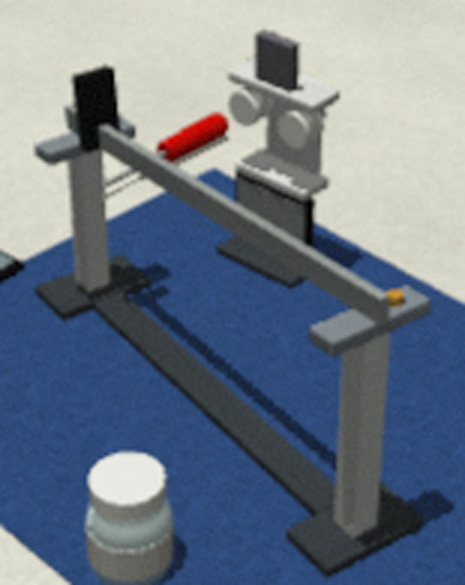

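The enlarged top view shows the bar ends at (223.8,176) and (389.3,201.3), the stop's face base near (367.8,197), the orange screws at (229,186.5) and (378.8,209.5), and the hanger tab at (354.5,264.5). The scene view shows the bar's uphill end at (318,223) and the stop's foot at (224.5,167.5).

```bash
cat > h.py <<'E'
import numpy as np
from scipy.spatial.transform import Rotation as R
from plant import *
C={n:get_calibration(n) for n in("scene","top","wrist")}
def pose(n,obs=None):
    if n!="wrist": return R.from_euler("xyz",C[n]["attitude"]).as_matrix(),np.array(C[n]["position"])
    o=obs or get_obs(); Rt=R.from_euler("xyz",o["tcp_rot"]).as_matrix(); M=C[n]["mount"]
    return Rt@M[:3,:3],Rt@M[:3,3]+o["tool_pos"]
def ray(n,uv,obs=None):
    Rc,p=pose(n,obs);d=Rc@np.linalg.inv(C[n]["mtx"])@np.array([*uv,1.]);return p,d/np.linalg.norm(d)
def onz(n,uv,z,obs=None):
    p,d=ray(n,uv,obs);return p+d*(z-p[2])/d[2]
def tri(*rays):
    A=[np.eye(3)-np.outer(d,d) for _,d in rays]
    x=np.linalg.solve(sum(A),sum(a@p for a,(p,_) in zip(A,rays)))
    return x,[round(float(np.linalg.norm(a@(x-p))),1) for a,(p,_) in zip(A,rays)]
def proj(n,X,obs=None):
    Rc,p=pose(n,obs);q=C[n]["mtx"]@(Rc.T@(np.array(X)-p));return q[:2]/q[2]
E
python3 - <<'E'
from h import *
np.set_printoptions(precision=1,suppress=True)
t=lambda x,y:(210+(x+.5)/4-.5,150+(y+.5)/4-.5)
s=lambda x,y:(190+(x+.5)/3-.5,125+(y+.5)/3-.5)
def T(a,b):return tri(ray("top",t(*a)),ray("scene",s(*b)))
u=T((55,104),(380,299));d=T((632,189),(103,130))
print("uphill end",u,"stopface",d)
v=u[0]-d[0];print(np.linalg.norm(v),"yaw",np.arctan2(-v[0],v[1]),"slope",v[2]/np.hypot(*v[:2]))
print("screws",T((78,145),(396,297)))
print("tab top",T((580,457),(277,37)),onz("top",t(580,457),224))
a,b=onz("top",t(500,510),177),onz("top",t(657,495),177);w=a-b;print("hyaw",np.arctan2(-w[0],w[1]),np.linalg.norm(w))
print("plate pts",a,b,onz("top",t(490,445),177))
E
```

```text
uphill end (array([653.1, 152.6, 218.8]), [1.1, 1.1]) stopface (array([ 600.1, -195.1,  180.5]), [2.4, 2.4])
353.8264458599167 yaw -0.15123527878252696 slope 0.10893181374544195
screws (array([628.8, 142.7, 203.4]), [1.6, 1.6])
tab top (array([ 439.7, -153.7,  223.5]), [0.2, 0.2]) [ 439.6 -153.4  224. ]
hyaw 0.08279328510822563 95.5611463215993
plate pts [ 407.5 -111.3  177. ] [ 415.4 -206.5  177. ] [ 446.5 -106.1  177. ]
```

Emit:
{"fn": "arm_command", "kwargs": {
  "gripper": [91,91,91,91,91],
  "dp": [
    [-0.87,-0.48,-0.24],
    [-0.87,-0.48,-0.24],
    [-0.87,-0.48,-0.24],
    [-0.87,-0.48,-0.24],
    [-0.87,-0.48,-0.24]
  ],
  "twist": [0,0,0,0,0]
}}

```text
time: 0.72
tool_pos: [272.9, 391.3, 224.2]
tcp_rot: [-3.141, -0.0, 2.764]
contact_force: [0.1, 0.2, 0.6]
grip_width: 90.9
finger_force: 0.0
```

Emit:
{"fn": "arm_command", "kwargs": {
  "gripper": [91,91,91,91,91],
  "dp": [
    [-0.87,-0.48,-0.24],
    [-0.87,-0.48,-0.24],
    [-0.87,-0.48,-0.24],
    [-0.87,-0.48,-0.24],
    [-0.87,-0.48,-0.24]
  ],
  "twist": [0,0,0,0,0]
}}

```text
time: 1.35
tool_pos: [351.8, 295.4, 254.2]
tcp_rot: [-3.141, -0.0, 2.764]
contact_force: [0.2, 0.6, 0.1]
grip_width: 91.4
finger_force: 0.0
```

Emit:
{"fn": "arm_command", "kwargs": {
  "gripper": [91,91,91,91,91],
  "dp": [
    [-0.87,-0.48,-0.24],
    [-0.87,-0.48,-0.24],
    [-0.87,-0.48,-0.24],
    [-0.87,-0.48,-0.24],
    [-0.87,-0.48,-0.24]
  ],
  "twist": [0,0,0,0,0]
}}

```text
time: 1.98
tool_pos: [430.7, 199.6, 284.2]
tcp_rot: [-3.141, -0.001, 2.764]
contact_force: [-0.2, 0.1, 0.1]
grip_width: 91.0
finger_force: 0.0
```

Emit:
{"fn": "arm_command", "kwargs": {
  "gripper": [91,91,91,91,91],
  "dp": [
    [-0.37,-0.87,0],
    [-0.37,-0.87,0],
    [-0.37,-0.87,0],
    [-0.37,-0.87,0],
    [-0.37,-0.87,0]
  ],
  "twist": [0,0,0,0,0]
}}

```text
time: 2.6
tool_pos: [433.1, 81.4, 284.0]
tcp_rot: [-3.141, -0.001, 2.764]
contact_force: [0.2, -0.4, 0.5]
grip_width: 91.2
finger_force: 0.0
```

Emit:
{"fn": "arm_command", "kwargs": {
  "gripper": [91,91,91,91,91],
  "dp": [
    [-0.37,-0.87,0],
    [-0.37,-0.87,0],
    [-0.37,-0.87,0],
    [-0.37,-0.87,0],
    [-0.37,-0.87,0]
  ],
  "twist": [0,0,0,0,0]
}}

```text
time: 3.22
tool_pos: [436.0, -36.6, 284.0]
tcp_rot: [3.142, -0.001, 2.764]
contact_force: [0.4, 1.0, 0.3]
grip_width: 91.4
finger_force: 0.0
```

Emit:
{"fn": "arm_command", "kwargs": {
  "gripper": [91,91,91,91,91],
  "dp": [
    [0,0,0],
    [0,0,0],
    [0,0,0],
    [0,0,0],
    [0,0,0]
  ],
  "twist": [0.9,0.9,0.9,0.9,0.9]
}}

```text
time: 3.85
tool_pos: [436.0, -35.9, 284.0]
tcp_rot: [-3.141, -0.001, 2.368]
contact_force: [0.3, 0.1, 0.6]
grip_width: 90.8
finger_force: 0.0
```

Emit:
{"fn": "arm_command", "kwargs": {
  "gripper": [91,91,91,91,91],
  "dp": [
    [0,0,0],
    [0,0,0],
    [0,0,0],
    [0,0,0],
    [0,0,0]
  ],
  "twist": [0.9,0.9,0.9,0.9,0.9]
}}

```text
time: 4.47
tool_pos: [436.0, -35.9, 284.0]
tcp_rot: [-3.141, -0.001, 1.976]
contact_force: [-0.6, -0.3, 0.4]
grip_width: 91.1
finger_force: 0.0
```

Emit:
{"fn": "arm_command", "kwargs": {
  "gripper": [91,91,91,91,91],
  "dp": [
    [0,0,0],
    [0,0,0],
    [0,0,0],
    [0,0,0],
    [0,0,0]
  ],
  "twist": [0.9,0.9,0.9,0.9,0]
}}

```text
time: 5.1
tool_pos: [436.0, -35.9, 284.0]
tcp_rot: [-3.141, -0.0, 1.665]
contact_force: [-0.8, -0.4, 0.1]
grip_width: 90.8
finger_force: 0.0
```

Emit:
{"fn": "arm_command", "kwargs": {
  "gripper": [91,91,91,91,91],
  "dp": [
    [-0.7,0,0],
    [-0.7,0,0],
    [-0.7,0,0],
    [-0.5,0,0],
    [0,0,0]
  ],
  "twist": [0,0,0,0,0]
}}

```text
time: 5.72
tool_pos: [442.3, -101.6, 284.1]
tcp_rot: [-3.141, -0.0, 1.663]
contact_force: [-0.3, -0.1, -0.3]
grip_width: 91.0
finger_force: 0.0
```

Run:
```python
from h import *
import cv2,pickle
o=get_obs();im=capture("wrist")[:,:,::-1];cv2.imwrite("pics/w1.png",im);pickle.dump(o,open("o1.pkl","wb"))
print(o["tool_pos"],o["tcp_rot"],proj("wrist",[440,-153.5,224],o))
```

```text
[ 442.31395637 -101.55630594  284.14018814] [-3.14136519e+00 -2.94321124e-04  1.66273068e+00] [273.74277763 269.75605609]
```

View pics/w1.png

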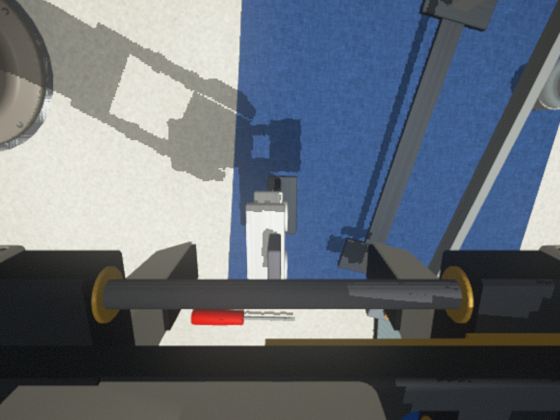

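The wrist view shows the white top plate spanning columns 247–286, rows 205–278. The tab's end face is at about (267–281, 235), straddled by the fingers. I'll measure the plate edge direction and the tab.

Run:
```python
from h import *
import cv2,pickle
o=pickle.load(open("o1.pkl","rb"));im=cv2.imread("pics/w1.png")
g=im.min(2)
for r in range(206,280,6):
    print(r,"".join(f"{v:4d}" for v in g[r,240:294:2]))
L=[]
for r in range(214,274):
    c=np.where(g[r,235:262]>190)[0]
    if len(c): L.append((r,235+c[0]))
L=np.array(L);k=np.polyfit(L[:,0],L[:,1],1);print(k,len(L))
a=onz("wrist",(np.polyval(k,270),270),178,o);b=onz("wrist",(np.polyval(k,216),216),178,o)
w=b-a;print(a,b,np.arctan2(-w[0],w[1]))
for z,x,y in((224,267,235),(224,281,235)):print(onz("wrist",(x,y),z,o))
```

```text
206   69  71  70 130 140 140 143 143 141 137 139 138 141 143 143 138 143 139 140 140 139 139 132 186 105  95  94
212   75  69  70 191 233 233 238 218 215 214 215 230 237 239 238 235 240 240 220 223 224 223 187 230 109  95  95
218   78  68  67 179 234 230 236 234 233 232 234 235 235 238 237 234 240 238 236 238 238 239 208 243 113  94  95
224   83  70  67 208 238 234 235 235 233 232 233 234 235 236 237 233 239 237 237 238 238 239 199 236  97  92  94
230   85  87  82 210 241 232 235 234 231 231 233 234 191 144 145 145 157 237 236 237 237 238 170 188  93  94  92
236   89  87  80 198 240 236 235 233 232 230 233 189 143 146 127  70  72  70  70  69  95 239 171  74  74  77  74
242   82  83  82 189 240 235 233 233 231 232 233 188 144 145 100  70  70  70  68  71  91 239 162  74  74  76  75
248   83  87  81 149 240 238 234 234 229 231 232 146 144 145  76  72  71  73  72  69  92 238 158  74  73  75  71
254   83  84  82 130 239 234 232 233 230 231 234 145 146 130 121 138 140 141 140 144 123 236 166 136  75  74  72
260   83  84  81 111 237 236 231 232 228 230 231 232 146 143 118 136 138 140 141 140 121 236 189 199  78  74  72
266   84  81  82  99 233 235 230 232 229 231 232 188 148 149 117 136 137 139 139 138 115 234 203 227  76  74  76
272   80  81  79  92 226 234 230 232 228 230 231 230 231 231 115 138 135 137 139 137 115 232 218 205  73  71  75
278   78  81  75  82 189 214 209 214 206 209 209 212 209 211 104 122 125 123 122 126 123 212 174 154  71  72  70
[1.53653793e-02 2.42975197e+02] 60
[ 413.95142587 -179.23234619  178.        ] [ 409.59164454 -122.06236043  178.        ] 0.07611265039465896
[ 431.74077441 -122.42085276  224.        ]
[ 443.32094294 -121.35809747  224.        ]
```

Run:
```python
from h import *
import pickle
o=pickle.load(open("o1.pkl","rb"))
e=onz("wrist",(274.8,252.8),224,o);hy=np.array([-.076,.997,0])
g=e-20*hy;print(e,g)
Rt=R.from_euler("xyz",o["tcp_rot"]).as_matrix()
print((Rt.T@(np.r_[g[:2],187]-o["tool_pos"]))/25)
```

```text
[ 439.55910163 -137.75492443  224.        ] [ 441.07910163 -157.69492443  224.        ]
[-2.23267072 -0.25445391  3.88500855]
```

Emit:
{"fn": "arm_command", "kwargs": {
  "gripper": [91,91,91,91,91],
  "dp": [
    [-0.7,-0.08,0],
    [-0.7,-0.08,0],
    [-0.7,-0.07,0],
    [-0.09,0,0.5],
    [0,0,0.8]
  ],
  "twist": [0.09,0.09,0,0,0]
}}

```text
time: 6.4
tool_pos: [441.3, -156.2, 251.0]
tcp_rot: [3.141, -0.0, 1.648]
contact_force: [0.4, -0.1, -0.1]
grip_width: 91.3
finger_force: 0.0
```

Emit:
{"fn": "arm_command", "kwargs": {
  "gripper": [91,91,91,40,12],
  "dp": [
    [0,0,0.9],
    [0,0,0.9],
    [0,0,0.7],
    [0,0,0],
    [0,0,0]
  ],
  "twist": [0,0,0,0,0]
}}

```text
time: 7.02
tool_pos: [441.5, -155.7, 189.6]
tcp_rot: [3.141, 0.0, 1.649]
contact_force: [0.5, 0.1, 0.0]
grip_width: 75.6
finger_force: 0.0
```

Emit:
{"fn": "arm_command", "kwargs": {
  "gripper": [5,5,5,5,5],
  "dp": [
    [0,0,0],
    [0,0,0],
    [0,0,0],
    [0,0,0],
    [0,0,0]
  ],
  "twist": [0,0,0,0,0]
}}

```text
time: 7.65
tool_pos: [441.2, -155.7, 189.3]
tcp_rot: [3.141, -0.0, 1.649]
contact_force: [-0.4, -0.3, -0.0]
grip_width: 25.6
finger_force: 0.0
```

Emit:
{"fn": "arm_command", "kwargs": {
  "gripper": [5,5,5,5,5],
  "dp": [
    [0,0,0],
    [0,0,0],
    [0,0,0],
    [0,0,-0.2],
    [0,0,-0.4]
  ],
  "twist": [0,0,0,0,0]
}}

```text
time: 8.28
tool_pos: [440.9, -155.4, 204.3]
tcp_rot: [-3.14, -0.001, 1.649]
contact_force: [0.1, 0.2, -3.3]
grip_width: 10.3
finger_force: 30.0
```

Emit:
{"fn": "arm_command", "kwargs": {
  "gripper": [5,5,5,5,5],
  "dp": [
    [0,0,-0.5],
    [0,0,-0.6],
    [0,0,-0.6],
    [0,0,-0.6],
    [0,0,-0.5]
  ],
  "twist": [0.52,0.52,0.52,0.52,0.52]
}}

```text
time: 8.9
tool_pos: [441.3, -155.7, 275.4]
tcp_rot: [3.141, 0.0, 1.42]
contact_force: [0.2, 0.7, -3.1]
grip_width: 10.9
finger_force: 30.0
```

Emit:
{"fn": "arm_command", "kwargs": {
  "gripper": [5,5,5,5,5],
  "dp": [
    [0.3,0.2,0],
    [0.6,0.3,0],
    [0.7,0.4,0],
    [0.7,0.4,0],
    [0.7,0.4,0]
  ],
  "twist": [0,0,0,0,0]
}}

```text
time: 9.52
tool_pos: [495.0, -86.0, 273.5]
tcp_rot: [-3.14, -0.001, 1.423]
contact_force: [-0.4, 0.2, -2.9]
grip_width: 10.8
finger_force: 30.0
```

Emit:
{"fn": "arm_command", "kwargs": {
  "gripper": [5,5,5,5,5],
  "dp": [
    [0.7,0.4,0],
    [0.7,0.4,0],
    [0.7,0.4,0],
    [0.7,0.4,0],
    [0.7,0.4,0]
  ],
  "twist": [0,0,0,0,0]
}}

```text
time: 10.15
tool_pos: [557.7, -7.7, 274.2]
tcp_rot: [-3.142, -0.0, 1.422]
contact_force: [0.2, -0.1, -3.6]
grip_width: 10.9
finger_force: 30.0
```

Emit:
{"fn": "arm_command", "kwargs": {
  "gripper": [5,5,5,5,5],
  "dp": [
    [0.7,0.4,0],
    [0.7,0.3,0],
    [0.7,0.2,0],
    [0.3,0.1,0],
    [0,0,0]
  ],
  "twist": [0,0,0,0,0]
}}

```text
time: 10.78
tool_pos: [590.5, 47.3, 274.2]
tcp_rot: [-3.141, 0.0, 1.422]
contact_force: [1.0, -0.6, -3.6]
grip_width: 10.8
finger_force: 30.0
```

Run:
```python
from h import *
import cv2
o=get_obs();print(o["tool_pos"],o["tcp_rot"])
a=capture("scene")[80:280,180:360,::-1];b=capture("wrist")[:,:,::-1]
a=cv2.resize(a,(396,440),interpolation=cv2.INTER_CUBIC);b=b[:,160:];b=cv2.resize(b,(400,420))
v=np.zeros((440,796,3),np.uint8);v[:,:396]=a;v[:420,396:]=b;cv2.imwrite("pics/p2.png",v)
```

```text
[590.53177949  47.32381416 274.21084704] [-3.14140562e+00  1.08569762e-04  1.42245230e+00]
```

View pics/p2.png

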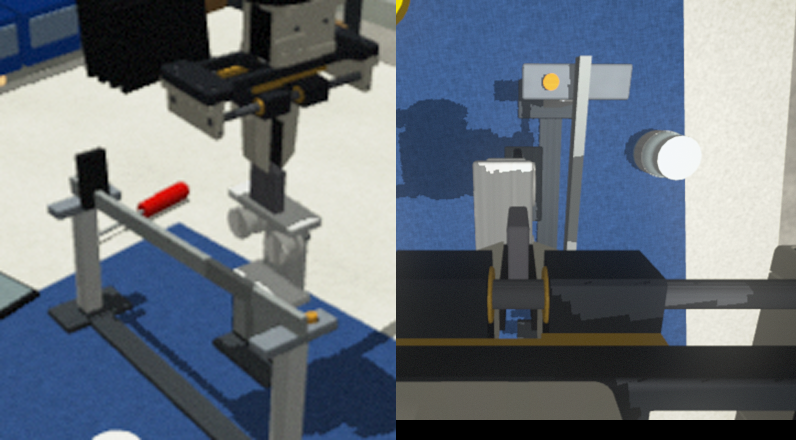

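The scene half shows the hanger upright in the grip, just on the robot side of the bar. The wrist half shows the bar from about (345,57) down to (337,248), beside the white top plate. I'll measure the bar centre in tool coordinates from it.

Run:
```python
from h import *
import cv2
np.set_printoptions(precision=1,suppress=True)
o=get_obs();im=capture("wrist")[:,:,::-1];cv2.imwrite("pics/w3.png",im)
for r in (70,140,170,200,230,245): print(r,"".join(f"{v:4d}" for v in im[r,326:364].min(1)))
Rt=R.from_euler("xyz",o["tcp_rot"]).as_matrix()
P0=np.array([600.1,-195.1,180.5]);
yh=np.array([.15*.9945,.9887*.9945,.105]);n=np.array([-.105*.15,-.105*.989,.9945])
for uv in((337,70),(350,70),(333,170),(343,170),(330,230),(339,230),(345,57)):
    p,d=ray("wrist",uv,o);X=p+d*(n@(P0-p))/(n@d);print(uv,X,(Rt.T@(X-o["tool_pos"])))
```

```text
70  172 171 172 171 170 169 170 131  97  98  97  96  87  73  71  68  96 185 214 213 212 213 214 212 212 211 213 212 192 173 168 167 168 169 169 168 170 167
140   71  72  75  72  70  72  73  71  71  71  68  81 156 192 195 194 194 192 192 194 194 194 175 119  74  72  73  72  73  71  72  71  70  64  61  70  70  67
170   69  71  72  72  72  70  70  69  65  71  93 106 107 108 105 106 106 104 107 107  91  73  70  70  70  68  73  72  67  67  70  69  68  65  67  72  74  71
200   67  69  69  71  69  68  69  69  92 105 103 108 104 102 105 103 104  96  81  67  65  63  65  63  69  72  70  72  71  68  70  70  68  65  68  65  66  69
230   68  64  65  66  67  69  93 104 104 101 104 103 103 104 103  88  67  62  66  67  68  69  71  70  70  68  69  64  67  66  64  68  70  68  68  71  67  66
245   68  69  67  64  77 150 175 175 176 175 177 176 178 176 134  81  67  68  66  67  67  66  65  65  65  64  67  66  67  68  66  67  69  64  68  65  67  65
(337, 70) [645.1 146.  216.8] [106.7  39.3  57.5]
(350, 70) [654.3 144.6 216.8] [106.7  48.6  57.5]
(333, 170) [635.6  73.5 209.1] [33.6 40.8 65.2]
(343, 170) [643.6  72.3 209.1] [33.6 48.8 65.2]
(330, 230) [628.3  21.2 203.5] [-19.3  41.4  70.8]
(339, 230) [636.   20.  203.5] [-19.3  49.1  70.8]
(345, 57) [651.4 153.5 217.7] [115.   44.4  56.6]
```

Emit:
{"fn": "arm_command", "kwargs": {
  "gripper": [5,5,5,5,5],
  "dp": [
    [0,0.4,0],
    [0,0.6,0],
    [0,0.6,0],
    [0,0.5,0],
    [0,0.2,0]
  ],
  "twist": [0,0,0,0,0]
}}

```text
time: 11.55
tool_pos: [648.2, 37.6, 273.8]
tcp_rot: [3.142, 0.0, 1.421]
contact_force: [-0.5, 1.1, -3.1]
grip_width: 11.0
finger_force: 30.0
```

Emit:
{"fn": "arm_command", "kwargs": {
  "gripper": [5,5,5,5,5],
  "dp": [
    [0,0.06,0],
    [0,0.04,0],
    [0,0.04,0],
    [0,0.04,0],
    [0,0,0]
  ],
  "twist": [0,0,0,0,0]
}}

```text
time: 12.18
tool_pos: [651.8, 37.7, 274.4]
tcp_rot: [3.141, -0.0, 1.422]
contact_force: [-0.1, -0.1, -3.3]
grip_width: 10.8
finger_force: 30.0
```

Emit:
{"fn": "arm_command", "kwargs": {
  "gripper": [5,5,5,5,5],
  "dp": [
    [0,0.03,0],
    [0,0.03,0],
    [0,0.03,0],
    [0,0.03,0],
    [0,0,0]
  ],
  "twist": [0,0,0,0,0]
}}

```text
time: 12.8
tool_pos: [654.8, 37.2, 274.3]
tcp_rot: [3.142, -0.0, 1.422]
contact_force: [-0.5, -0.0, -3.4]
grip_width: 10.6
finger_force: 30.0
```

Emit:
{"fn": "arm_command", "kwargs": {
  "gripper": [5,5,5,5,5],
  "dp": [
    [0,0.03,0],
    [0,0.03,0],
    [0,0,0],
    [0,0,0],
    [0,0,0]
  ],
  "twist": [0,0,0,0,0]
}}

```text
time: 13.42
tool_pos: [656.2, 37.0, 274.3]
tcp_rot: [-3.142, -0.0, 1.422]
contact_force: [-0.6, 0.6, -3.7]
grip_width: 10.9
finger_force: 30.0
```

Emit:
{"fn": "arm_command", "kwargs": {
  "gripper": [5,5,5,5,5],
  "dp": [
    [0,0.02,0],
    [0,0.02,0],
    [0,0,0],
    [0,0,0],
    [0,0,0]
  ],
  "twist": [0,0,0,0,0]
}}

```text
time: 14.05
tool_pos: [657.2, 36.8, 274.3]
tcp_rot: [-3.141, -0.0, 1.422]
contact_force: [-0.1, 0.3, -3.4]
grip_width: 10.5
finger_force: 30.0
```

Emit:
{"fn": "arm_command", "kwargs": {
  "gripper": [5,5,5,5,5],
  "dp": [
    [0,0.02,0],
    [0,0.02,0],
    [0,0,0],
    [0,0,0],
    [0,0,0]
  ],
  "twist": [0,0,0,0,0]
}}

```text
time: 14.68
tool_pos: [658.2, 36.7, 274.3]
tcp_rot: [-3.141, -0.0, 1.422]
contact_force: [-0.2, -0.5, -3.5]
grip_width: 10.7
finger_force: 30.1
```

Emit:
{"fn": "arm_command", "kwargs": {
  "gripper": [5,5,5,5,5],
  "dp": [
    [0,0.02,0],
    [0,0.02,0],
    [0,0,0],
    [0,0,0],
    [0,0,0]
  ],
  "twist": [0,0,0,0,0]
}}

```text
time: 15.3
tool_pos: [659.2, 36.5, 274.3]
tcp_rot: [-3.141, -0.0, 1.422]
contact_force: [-2.0, -0.3, -3.4]
grip_width: 10.9
finger_force: 30.1
```

Emit:
{"fn": "arm_command", "kwargs": {
  "gripper": [5,5,5,5,5],
  "dp": [
    [0,0.02,0],
    [0,0.02,0],
    [0,0,0],
    [0,0,0],
    [0,0,0]
  ],
  "twist": [0,0,0,0,0]
}}

```text
time: 15.92
tool_pos: [660.2, 36.4, 274.3]
tcp_rot: [-3.141, -0.0, 1.422]
contact_force: [-0.7, -0.3, -4.5]
grip_width: 10.8
finger_force: 30.2
```

Emit:
{"fn": "arm_command", "kwargs": {
  "gripper": [5,5,5,5,5],
  "dp": [
    [0,0.02,0],
    [0,0.02,0],
    [0,0,0],
    [0,0,0],
    [0,0,0]
  ],
  "twist": [0,0,0,0,0]
}}

```text
time: 16.55
tool_pos: [661.1, 36.3, 274.3]
tcp_rot: [-3.141, -0.0, 1.422]
contact_force: [-2.4, 1.1, -4.3]
grip_width: 11.0
finger_force: 30.3
```

Run:
```python
from h import *
import cv2
o=get_obs();print(o["contact_force"],o["moment"],o["tool_pos"])
a=capture("scene")[90:260,200:350,::-1];cv2.imwrite("pics/s4.png",cv2.resize(a,None,fx=3.5,fy=3.5,interpolation=cv2.INTER_CUBIC))
```

```text
[-2.44830053  1.09874304 -4.27523083] [-9.29503320e-05  5.94868047e-01 -3.36996213e-02] [661.14919639  36.28473283 274.29918058]
```

View pics/s4.png

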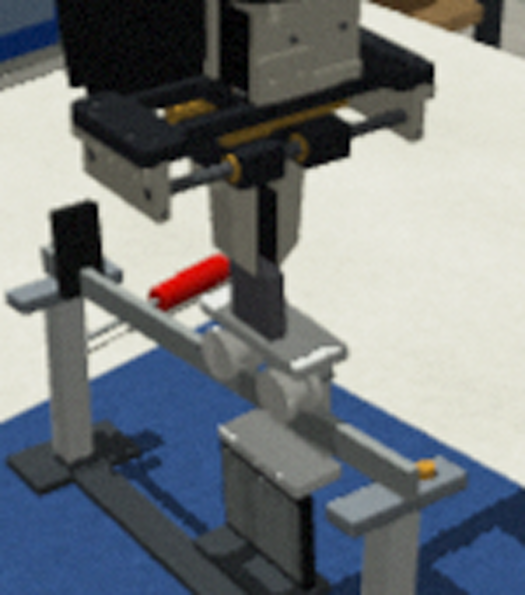

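The view shows the bar inside the hook opening, under both wheels, with the side plate touching it (light contact, 2–3 N). I'll back off to centre the groove, then lower.

Emit:
{"fn": "arm_command", "kwargs": {
  "gripper": [5,5,5,5,5],
  "dp": [
    [0,-0.2,0],
    [0,-0.3,0],
    [0,-0.3,0],
    [0,-0.08,0],
    [0,0,0]
  ],
  "twist": [0,0,0,0,0]
}}

```text
time: 17.23
tool_pos: [639.5, 39.6, 274.7]
tcp_rot: [3.141, -0.0, 1.422]
contact_force: [0.7, -0.0, -3.5]
grip_width: 10.8
finger_force: 30.0
```

Emit:
{"fn": "arm_command", "kwargs": {
  "gripper": [5,5,5,5,5],
  "dp": [
    [0,0,0.1],
    [0,0,0.1],
    [0,0,0.08],
    [0,0,0.04],
    [0,0,0]
  ],
  "twist": [0,0,0,0,0]
}}

```text
time: 17.85
tool_pos: [639.8, 39.5, 267.0]
tcp_rot: [3.14, -0.0, 1.422]
contact_force: [1.4, -0.1, 1.8]
grip_width: 10.6
finger_force: 30.0
```

Run:
```python
from h import *
import cv2
o=get_obs();print(o["contact_force"],o["moment"],o["tool_pos"])
im=capture("wrist")[:,:,::-1];a=im[130:260,230:390];cv2.imwrite("pics/w5.png",cv2.resize(a,None,fx=4.5,fy=4.5,interpolation=cv2.INTER_CUBIC))
```

```text
[ 1.41599205 -0.06706768  1.77752686] [-0.09179341 -0.01977653 -0.05124894] [639.75866037  39.47164194 266.98347756]
```

View pics/w5.png

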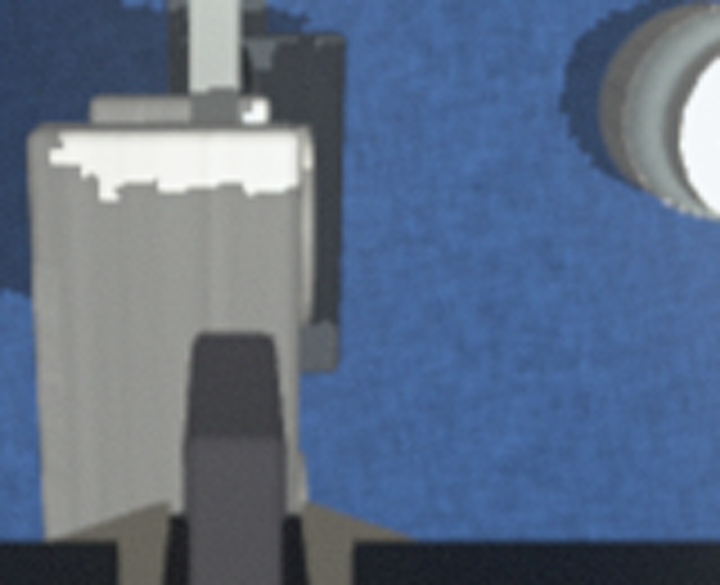

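The view shows the bar's centre at column 277.6 and the tab's at 281.6, so the hanger sits about 3 mm too far out. The early contact therefore looks like a flange touching the bar. I'll lift a little, shift back 3 mm and feel downwards again.

Emit:
{"fn": "arm_command", "kwargs": {
  "gripper": [5,5,5,5,5],
  "dp": [
    [0,0,-0.08],
    [0,-0.06,0],
    [0,-0.05,0],
    [0,0,0.04],
    [0,0,0.03]
  ],
  "twist": [0,0,0,0,0]
}}

```text
time: 18.52
tool_pos: [636.5, 40.0, 266.1]
tcp_rot: [-3.141, -0.0, 1.422]
contact_force: [0.3, 0.2, -3.3]
grip_width: 10.8
finger_force: 30.0
```

Emit:
{"fn": "arm_command", "kwargs": {
  "gripper": [5,5,5,5,5],
  "dp": [
    [0,0,0.02],
    [0,0,0.02],
    [0,0,0],
    [0,0,0],
    [0,0,0]
  ],
  "twist": [0,0,0,0,0]
}}

```text
time: 19.15
tool_pos: [636.7, 39.9, 265.6]
tcp_rot: [3.142, -0.0, 1.422]
contact_force: [0.6, 1.2, -3.2]
grip_width: 10.5
finger_force: 30.0
```

Emit:
{"fn": "arm_command", "kwargs": {
  "gripper": [5,5,5,5,5],
  "dp": [
    [0,0,0.03],
    [0,0,0.03],
    [0,0,0.02],
    [0,0,0],
    [0,0,0]
  ],
  "twist": [0,0,0,0,0]
}}

```text
time: 19.77
tool_pos: [636.7, 39.9, 263.6]
tcp_rot: [3.141, -0.0, 1.422]
contact_force: [0.0, 0.3, -2.8]
grip_width: 10.7
finger_force: 30.0
```

Emit:
{"fn": "arm_command", "kwargs": {
  "gripper": [5,5,5,5,5],
  "dp": [
    [0,0,0.02],
    [0,0,0.02],
    [0,0,0],
    [0,0,0],
    [0,0,0]
  ],
  "twist": [0,0,0,0,0]
}}

```text
time: 20.4
tool_pos: [636.7, 39.9, 262.6]
tcp_rot: [3.142, -0.0, 1.422]
contact_force: [-0.0, -0.9, -3.1]
grip_width: 10.9
finger_force: 30.0
```

Emit:
{"fn": "arm_command", "kwargs": {
  "gripper": [5,5,5,5,5],
  "dp": [
    [0,0,0.02],
    [0,0,0.02],
    [0,0,0],
    [0,0,0],
    [0,0,0]
  ],
  "twist": [0,0,0,0,0]
}}

```text
time: 21.02
tool_pos: [636.8, 39.9, 261.8]
tcp_rot: [3.141, -0.0, 1.422]
contact_force: [0.4, -0.4, -0.5]
grip_width: 10.6
finger_force: 30.0
```

Emit:
{"fn": "arm_command", "kwargs": {
  "gripper": [5,5,5,5,5],
  "dp": [
    [0,0,0.02],
    [0,0,0.02],
    [0,0,0],
    [0,0,0],
    [0,0,0]
  ],
  "twist": [0,0,0,0,0]
}}

```text
time: 21.65
tool_pos: [636.9, 39.9, 261.0]
tcp_rot: [3.141, -0.0, 1.422]
contact_force: [-0.3, -1.7, 3.9]
grip_width: 10.6
finger_force: 30.0
```

Emit:
{"fn": "arm_command", "kwargs": {
  "gripper": [5,5,5,5,5],
  "dp": [
    [0,0,0.02],
    [0,0,0],
    [0,0,0],
    [0,0,0],
    [0,0,0]
  ],
  "twist": [0,0,0,0,0]
}}

```text
time: 22.28
tool_pos: [636.9, 39.9, 260.6]
tcp_rot: [3.141, -0.0, 1.422]
contact_force: [0.3, -1.3, 6.0]
grip_width: 10.7
finger_force: 30.0
```

```bash
python3 -c "
from h import *
o=get_obs();print(o['contact_force'],o['moment'],o['tool_pos'])"
```

```text
[ 0.34809833 -1.31465816  5.95162676] [-0.1500018   0.07995032  0.01106364] [636.92773208  39.91071353 260.5651976 ]
```

Emit:
{"fn": "arm_command", "kwargs": {
  "gripper": [5,5,5,5,5],
  "dp": [
    [0,0,0.02],
    [0,0,0],
    [0,0,0],
    [0,0,0],
    [0,0,0]
  ],
  "twist": [0,0,0,0,0]
}}

```text
time: 22.9
tool_pos: [637.0, 39.8, 260.4]
tcp_rot: [3.14, -0.0, 1.422]
contact_force: [0.1, -1.3, 6.2]
grip_width: 11.1
finger_force: 30.0
```

Force is levelling off, so the hanger is pivoting in the pads. I'll continue in small steps.

Emit:
{"fn": "arm_command", "kwargs": {
  "gripper": [5,5,5,5,5],
  "dp": [
    [0,0,0.02],
    [0,0,0],
    [0,0,0],
    [0,0,0],
    [0,0,0]
  ],
  "twist": [0,0,0,0,0]
}}

```text
time: 23.52
tool_pos: [637.1, 39.8, 260.1]
tcp_rot: [3.14, -0.0, 1.422]
contact_force: [0.0, -1.5, 7.7]
grip_width: 11.2
finger_force: 30.0
```

Emit:
{"fn": "arm_command", "kwargs": {
  "gripper": [5,5,5,5,5],
  "dp": [
    [0,0,0.02],
    [0,0,0],
    [0,0,0],
    [0,0,0],
    [0,0,0]
  ],
  "twist": [0,0,0,0,0]
}}

```text
time: 24.15
tool_pos: [637.2, 39.8, 259.8]
tcp_rot: [3.139, -0.0, 1.422]
contact_force: [0.3, -1.5, 8.7]
grip_width: 11.1
finger_force: 30.0
```

Run:
```python
from h import *
import cv2
o=get_obs();print(o['contact_force'],o['moment'],o['tool_pos'])
a=capture("scene")[125:245,215:335,::-1];cv2.imwrite("pics/s6.png",cv2.resize(a,None,fx=5,fy=5,interpolation=cv2.INTER_CUBIC))
```

```text
[ 0.33591922 -1.53277607  8.71138273] [-0.12666711  0.12610589 -0.05131008] [637.22027593  39.8232052  259.83912207]
```

View pics/s6.png

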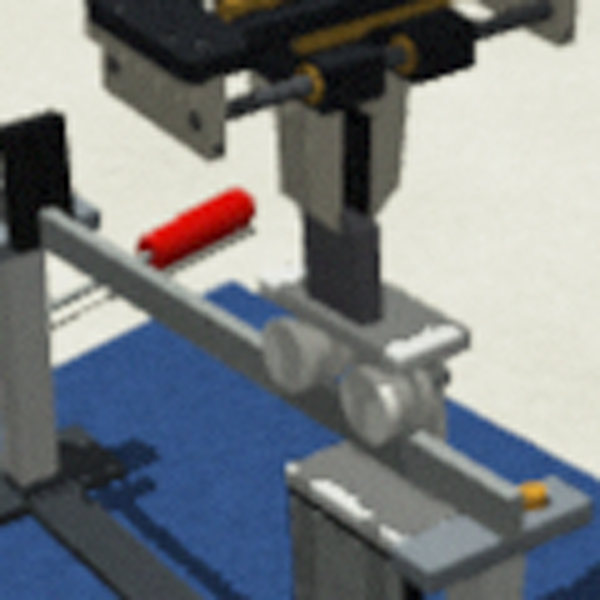

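The scene view shows both wheels straddling the bar, at (295,355) and (375,405), with the hook well seated.

Emit:
{"fn": "arm_command", "kwargs": {
  "gripper": [5,5,5,5,5],
  "dp": [
    [0,0,0.02],
    [0,0,0],
    [0,0,0],
    [0,0,0],
    [0,0,0]
  ],
  "twist": [0,0,0,0,0]
}}

```text
time: 24.82
tool_pos: [637.3, 39.7, 259.5]
tcp_rot: [3.139, -0.0, 1.421]
contact_force: [0.7, -0.4, 8.5]
grip_width: 10.9
finger_force: 30.0
```

Emit:
{"fn": "arm_command", "kwargs": {
  "gripper": [5,5,5,5,5],
  "dp": [
    [0,0,0.02],
    [0,0,0],
    [0,0,0],
    [0,0,0],
    [0,0,0]
  ],
  "twist": [0,0,0,0,0]
}}

```text
time: 25.45
tool_pos: [637.4, 39.7, 259.4]
tcp_rot: [3.138, -0.0, 1.422]
contact_force: [-0.2, -1.5, 10.2]
grip_width: 11.0
finger_force: 30.0
```

Run:
```python
from h import *
o=get_obs();print(o['contact_force'],o['moment'],o['tool_pos'])
```

```text
[-0.1995778  -1.45277062 10.21777954] [-0.06979079  0.09555211 -0.0120327 ] [637.44768281  39.72074993 259.43962334]
```

Emit:
{"fn": "arm_command", "kwargs": {
  "gripper": [5,5,5,5,5],
  "dp": [
    [0,0,0.02],
    [0,0,0],
    [0,0,0],
    [0,0,0],
    [0,0,0]
  ],
  "twist": [0,0,0,0,0]
}}

```text
time: 26.08
tool_pos: [637.7, 39.7, 259.4]
tcp_rot: [3.137, -0.0, 1.421]
contact_force: [-0.4, -2.4, 12.5]
grip_width: 11.2
finger_force: 30.1
```

Run:
```python
from h import *
import cv2
o=get_obs();print(o['contact_force'],o['moment'],o['tool_pos'])
im=capture("wrist")[:,:,::-1];a=im[130:260,230:390];a=cv2.resize(a,None,fx=3,fy=3)
b=capture("scene")[150:230,255:320,::-1];b=cv2.resize(b,None,fx=4.8,fy=4.8,interpolation=cv2.INTER_CUBIC)
h=min(len(a),len(b));cv2.imwrite("pics/p7.png",np.hstack([a[:h],b[:h]]));print(h)
```

```text
[-0.40196867 -2.41923584 12.45987491] [-0.12628189  0.15262077  0.00455435] [637.65166874  39.6636071  259.40255898]
384
```

View pics/p7.png

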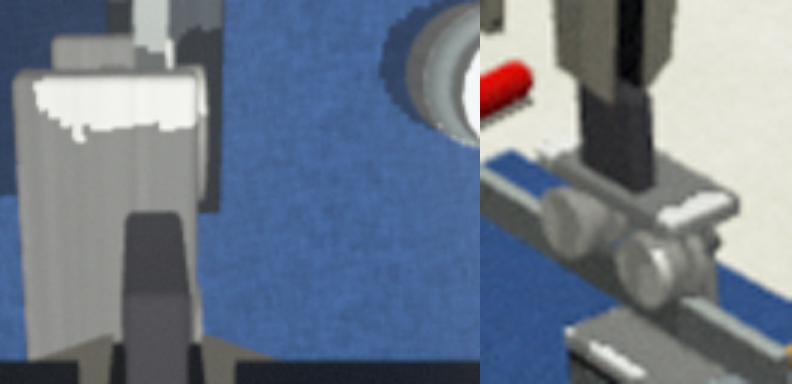

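Force rose while the height stayed put, so both wheels now bear on the bar. The picture agrees: the bar runs centred under the plate and both wheels straddle it. I'll relieve the load and hold.

Emit:
{"fn": "arm_command", "kwargs": {
  "gripper": [5,5,5,5,5],
  "dp": [
    [0,0,-0.03],
    [0,0,0],
    [0,0,0],
    [0,0,0],
    [0,0,0]
  ],
  "twist": [0,0,0,0,0]
}}

```text
time: 26.8
tool_pos: [637.4, 39.7, 259.5]
tcp_rot: [3.138, -0.0, 1.421]
contact_force: [-0.3, -1.3, 10.8]
grip_width: 10.5
finger_force: 30.0
```

Emit:
{"fn": "arm_command", "kwargs": {
  "gripper": [5,5,5,5,5],
  "dp": [
    [0,0,-0.03],
    [0,0,-0.01],
    [0,0,0],
    [0,0,0],
    [0,0,0]
  ],
  "twist": [0,0,0,0,0]
}}

```text
time: 27.42
tool_pos: [637.1, 40.0, 259.7]
tcp_rot: [3.14, -0.001, 1.422]
contact_force: [-0.1, -0.3, 6.9]
grip_width: 10.6
finger_force: 30.0
```

Emit:
{"fn": "arm_command", "kwargs": {
  "gripper": [5,5,5,5,5],
  "dp": [
    [0,0,-0.03],
    [0,0,0],
    [0,0,0],
    [0,0,0],
    [0,0,0]
  ],
  "twist": [0,0,0,0,0]
}}

```text
time: 28.05
tool_pos: [637.0, 39.9, 260.1]
tcp_rot: [3.14, -0.0, 1.422]
contact_force: [-0.6, -0.3, 5.9]
grip_width: 11.2
finger_force: 30.0
```

Emit:
{"fn": "arm_command", "kwargs": {
  "gripper": [5,5,5,5,5],
  "dp": [
    [0,0,0],
    [0,0,0],
    [0,0,0],
    [0,0,0],
    [0,0,0]
  ],
  "twist": [0,0,0,0,0]
}}

```text
time: 28.68
tool_pos: [637.0, 40.0, 260.1]
tcp_rot: [3.14, -0.0, 1.422]
contact_force: [-0.1, -1.4, 5.7]
grip_width: 10.8
finger_force: 30.0
```

Emit:
{"fn": "arm_command", "kwargs": {
  "gripper": [5,5,5,5,5],
  "dp": [
    [0,0,0.03],
    [0,0,0.02],
    [0,0,0],
    [0,0,0],
    [0,0,0]
  ],
  "twist": [0,0,0,0,0]
}}

```text
time: 29.3
tool_pos: [637.2, 39.7, 259.5]
tcp_rot: [3.139, -0.0, 1.421]
contact_force: [-0.3, -1.9, 7.4]
grip_width: 10.8
finger_force: 30.0
```

Emit:
{"fn": "arm_command", "kwargs": {
  "gripper": [5,5,5,5,5],
  "dp": [
    [0,0,0],
    [0,0,0],
    [0,0,0],
    [0,0,0],
    [0,0,0]
  ],
  "twist": [0,0,0,0,0]
}}

```text
time: 29.92
tool_pos: [637.2, 39.7, 259.5]
tcp_rot: [3.139, -0.0, 1.421]
contact_force: [0.2, -1.5, 8.1]
grip_width: 10.6
finger_force: 30.0
```

Emit:
{"fn": "arm_command", "kwargs": {
  "gripper": [5,5,5,5,5],
  "dp": [
    [0,0,0],
    [0,0,0],
    [0,0,0],
    [0,0,0],
    [0,0,0]
  ],
  "twist": [0,0,0,0,0]
}}

```text
time: 30.55
tool_pos: [637.2, 39.7, 259.5]
tcp_rot: [3.139, -0.0, 1.421]
contact_force: [-0.4, -1.3, 8.1]
grip_width: 11.1
finger_force: 30.0
```

Emit:
{"fn": "arm_command", "kwargs": {
  "gripper": [91,91,91,91,91],
  "dp": [
    [0,0,0],
    [0,0,0],
    [0,0,0],
    [0,0,0],
    [0,0,0]
  ],
  "twist": [0,0,0,0,0]
}}

```text
time: 31.18
tool_pos: [636.7, 40.0, 258.1]
tcp_rot: [-3.141, -0.0, 1.422]
contact_force: [0.3, -0.7, -0.4]
grip_width: 56.1
finger_force: 0.0
```

Emit:
{"fn": "arm_command", "kwargs": {
  "gripper": [91,91,91,91,91],
  "dp": [
    [0,0,0],
    [0,0,-0.3],
    [0,0,-0.8],
    [0,0,-0.8],
    [0,0,-0.8]
  ],
  "twist": [0,0,0,0,0]
}}

```text
time: 31.8
tool_pos: [636.8, 39.9, 327.2]
tcp_rot: [3.141, -0.0, 1.422]
contact_force: [1.4, 0.0, 0.7]
grip_width: 90.7
finger_force: 0.0
```

Emit:
{"fn": "arm_command", "kwargs": {
  "gripper": [91,91,91,91,91],
  "dp": [
    [0,0,0],
    [0,0,0],
    [0,0,0],
    [0,0,0],
    [0,0,0]
  ],
  "twist": [0,0,0,0,0]
}}

```text
time: 32.42
tool_pos: [636.6, 39.9, 325.5]
tcp_rot: [-3.141, -0.0, 1.422]
contact_force: [0.1, -0.1, 0.2]
grip_width: 91.0
finger_force: 0.0
```

Run:
```python
from h import *
import cv2
a=capture("scene")[90:290,180:360,::-1];cv2.imwrite("pics/s8.png",cv2.resize(a,None,fx=2.8,fy=2.8,interpolation=cv2.INTER_CUBIC))
```

```text
(no output)
```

View pics/s8.png

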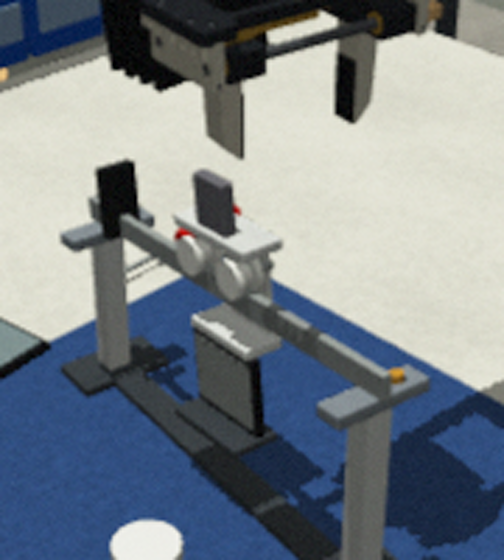

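The hanger is on the bar and rolling down on its own, about mid-rail at (215,260), with the gripper clear. I'll wait and check; this is picture 10.

Emit:
{"fn": "arm_command", "kwargs": {
  "gripper": [91,91,91,91,91],
  "dp": [
    [0,0,0],
    [0,0,0],
    [0,0,0],
    [0,0,0],
    [0,0,0]
  ],
  "twist": [0,0,0,0,0]
}}

```text
time: 33.1
tool_pos: [636.7, 40.0, 325.8]
tcp_rot: [3.142, -0.0, 1.422]
contact_force: [0.2, 0.4, -0.5]
grip_width: 91.1
finger_force: 0.0
```

Emit:
{"fn": "arm_command", "kwargs": {
  "gripper": [91,91,91,91,91],
  "dp": [
    [0,0,0],
    [0,0,0],
    [0,0,0],
    [0,0,0],
    [0,0,0]
  ],
  "twist": [0,0,0,0,0]
}}

```text
time: 33.72
tool_pos: [636.7, 39.9, 325.8]
tcp_rot: [3.142, -0.0, 1.422]
contact_force: [0.2, 0.4, 0.2]
grip_width: 91.0
finger_force: 0.0
```

Emit:
{"fn": "arm_command", "kwargs": {
  "gripper": [91,91,91,91,91],
  "dp": [
    [0,0,0],
    [0,0,0],
    [0,0,0],
    [0,0,0],
    [0,0,0]
  ],
  "twist": [0,0,0,0,0]
}}

```text
time: 34.35
tool_pos: [636.7, 39.9, 325.8]
tcp_rot: [3.141, -0.0, 1.422]
contact_force: [-0.2, 0.4, -0.3]
grip_width: 91.1
finger_force: 0.0
```

Emit:
{"fn": "arm_command", "kwargs": {
  "gripper": [91,91,91,91,91],
  "dp": [
    [0,0,0],
    [0,0,0],
    [0,0,0],
    [0,0,0],
    [0,0,0]
  ],
  "twist": [0,0,0,0,0]
}}

```text
time: 34.98
tool_pos: [636.7, 39.9, 325.8]
tcp_rot: [3.142, -0.0, 1.422]
contact_force: [0.1, -0.4, 0.4]
grip_width: 91.3
finger_force: 0.0
```

Run:
```python
from h import *
import cv2
f=capture("scene");
for i in range(5): g=capture("scene")
print("motion px",int((cv2.absdiff(f,g)[125:280,190:330].max(2)>40).sum()))
a=g[90:290,180:360,::-1];cv2.imwrite("pics/s9.png",cv2.resize(a,None,fx=2.8,fy=2.8,interpolation=cv2.INTER_CUBIC))
```

```text
motion px 0
```

View pics/s9.png

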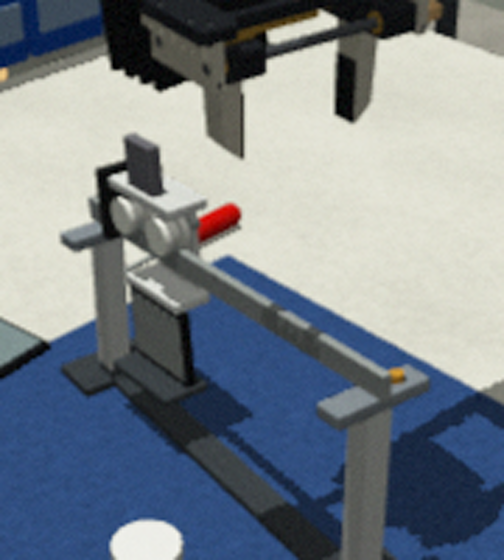

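The hanger is at rest against the stop, with its wheels at (122,215) and (163,235) and no motion between frames. The robot is clear, so I'm handing in.

```bash
python3 -c "
from plant import *
print(close_job())"
```

```text
the job is handed in; nothing more can be done
None
```

The hanger was hooked over the upper half of the rail and held seated about 1 s with both wheels on the bar (about 16 N peak by the wrist force), then released; it rolled down by itself and rests against the stop, and the job is handed in at about 35 s.

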